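# Transfer the welding bench from mains to generator

### The arm

A 6-joint arm with a two-finger parallel gripper is mounted at the origin on the work surface. World frame = base frame: x ahead of the robot, y to its left, z up, the work surface at z = 0. Lengths are in m, angles in rad, forces in N, time in s.
With the tool pointing down it reaches from about 0.225 to 0.875 m from the base axis. Payload 3.4 kg.
Tool frame: the origin (TCP) lies midway between the tips of the shut fingers; the grasp point (between the pads) lies 19 mm behind it; z points along the fingers, y is the line along which they close (so a half turn about z gives the same grasp; the last joint's range is limited). The gripper opens to 85 mm and grips with 20 to 120 N. Pads are 22 mm wide; open, the fingers measure 114 mm over their backs; the gripper's body (76 mm by 85 mm) begins 54 mm behind the grasp point. The pads swing forward as they close: fully open they stand 13 mm farther back than shut.
Start: joints at [-1.266, 0.276, 1.505, -0, 1.361, -0.121], TCP at [0.238, -0.524, 0.231] pointing down, gripper open.
Joint ranges: [-2.89, 2.89], [-0.75, 2.08], [0.22, 2.7], [-1.18, 4.32], [0.11, 2.71], [-2.7, 2.7]. Speed limits (rad/s): [2.57, 2.57, 3.14, 3.14, 3.14, 3.14].

### API

Orientations are given as a rotation vector (axis times angle).
In Python, from plant import r gives the robot as it stands.
- The arm moves only by the shell command python3 nudge.py 'ROWS' [FORCE]. ROWS is a JSON list of rows, 1 to 8 of them, each of 5 numbers: the opening from 0.0 (shut) to 1.0 (fully open), then dx, dy, dz in parts of the range, where 1.0 means 100 cm, then a turn about the tool's z in shares of pi rad (1.0 is pi rad); each row is the pose to reach, as a shift and turn from the pose commanded when the command began, along the tool's axes at that moment; what a row does not reach only later rows make up. A row lasts 1/12 s, in which the tool goes at most 0.0417 m and 0.125 rad, less where a joint would pass 70% of its speed; a pose out of reach is approached as far as the arm can. The fingers move at their own pace and stop on an object; FORCE is the grip in N (left out, the last holds). Time passes only in rows, so rows that do not move let the fingers close. It prints the time, the measured TCP pose, the force, the opening and the grip force at its end. Input that does not fit is refused with a message, and nothing moves.
- r.observe(): the state, without advancing time (a new reading comes with each control period).
- r.get_image(name): name is "scene" or "top" or "wrist"; returns the picture (384x512x3 uint8, red, green, blue); there is no depth.
- r.camera_info(name): a dict with "fx", "fy", "cx", "cy" (pixels), "cam_to_world" (4x4, takes a point from camera to world coordinates). Camera axes: x right, y up, looking along -z (the intrinsics and any distortion apply to the point x, -y, -z); pixel columns grow to the right and rows downward; lengths in m; the calibration is good to about 2 mm. The wrist camera is an equidistant fisheye: a pixel r from the principal point sees the ray r / f radians off the axis. A picture is of the moment at which its call begins: read the wrist's pose just before it. camera_info takes no time and is no camera call; for the wrist camera it gives the pose at the moment of the call.
- r.job_done(): hands the job in; it is judged then, once.
The state is a dict: "time_s": time; "joint_pos": joint angles; "dq": joint speeds; "tau": joint torques, N m; "tool_pos": TCP position; "eef_rot": TCP orientation; "wrist_force": force on the tool from outside, world axes, zero at the start; "torque": the same for the moment, N m; "finger_gap": opening from 0.0 (shut) to 1.0 (fully open); "finger_force": force on a finger pad.
Only numpy, scipy, OpenCV 4.12 (cv2) and the standard library are available. Lean on these libraries where they do the work, as an engineer would, in place of code of your own. Each camera call takes 0.05 s, during which the arm holds its last target. There are 200 camera calls.

### The job

The welding bench has to go over from the mains to the generator: turn the red isolator handle fully off first so that nothing is switched under load, then push the black changeover lever from the blue mark to its upright centre-off position at the white mark, leave it there for at least two seconds, and only then push it fully over to the orange mark. With the lever fully over, turn the red isolator fully on again. Leave everything else on the bench where it is.

Things in the scene. Friction and masses are not known exactly. Their poses are not given: they have to be found in the camera images.
- changeover_box: Fixed grey steel box, 200 (its x) x 260 (its y) x 110 mm high, origin at the centre of its underside, z up, turned up to 0.35 rad; stands left or right of the isolator box. Conduit elbow at +x. Aluminium plate on the lid with a black slot along y and marks: blue at y -60 mm (mains), white at 0 (off), orange at y +60 mm (generator).
- changeover_pivot (a point): Pivot of the changeover lever, on the box's centre line inside it, 85 mm above the bench. The lever swings in the box's y-z plane about it. Stiff contacts: about 0.6 N m (6 N at the grip) moves the lever, and it stays at any angle where it is left; there is no click at the centre.
- changeover_lever (a joint): Lever angle from upright: -0.70 rad = leaning to box -y against its stop, over blue (mains; the start is there or up to 0.08 short of it); 0 = upright, white (off); +0.70 = leaning to box +y against its stop, over orange (generator). It stays where it is left.
- lever_grip (a point): Middle of the lever's round black grip, 115 mm from the pivot; point z points along the lever to its top. Grip 23 to 28 mm in diameter, from 80 to 150 mm from the pivot, on a 14 mm steel rod. Upright, the top stands 235 mm above the bench; at either side 200 mm, and 97 mm off the box's centre line.
- isolator_box: Fixed white plastic box, 200 (its x) x 150 (its y) x 105 mm high, origin at the centre of its underside, z up, turned up to 0.35 rad. Conduit elbow at +x. Yellow 88 mm square plate on the lid (top 111 mm above the bench) under the red handle; green mark on the lid at +x is on, black mark at +y is off.
- isolator_axis (a point): Point on the upright turning axis of the isolator handle, at the centre of the box and 135 mm above the bench (a good height to push the handle).
- isolator_handle (a joint): Angle of the red handle, counterclockwise from above: 0 = along box +x to green (on, against a stop; the start is there or up to 0.1 off it), 1.57 rad = along box +y to black (off, against a stop). Stiff: about 0.45 N m (6.5 N at 70 mm from the axis) moves it and it stays where it is left.
- handle_end (a point): Point on the red handle 85 mm out from its axis, 137 mm above the bench; point x points out along the handle. The bar is 20 mm wide, from 23 mm behind the axis to 95 mm in front, underside 123 mm and top 151 mm above the bench; the hub below it is 52 mm across.
- grinder: Bystander: blue and black angle grinder lying loose with its 115 mm green disc on top, 330 mm long along its x (disc at +x), 85 mm high. Origin on the bench under its body.
- spray_can: Bystander: loose upright yellow spray can with red cap, 60 mm in diameter, 170 mm high. Origin at the centre of its underside.
- coupons: Bystander: loose dark steel plate 75 x 140 mm with a row of seven bright coupons on it, 28 mm high. Origin at the centre of its underside.
- wire_brush: Bystander: loose hand brush lying along its x, handle to -x. Origin on the bench under it.

How it is judged:
On the way, in this order (a step that is already met when the one before it is completed fails the run):
1. the isolator is off while the lever is still at blue (value of joint isolator_handle above 1.4 rad and value of joint changeover_lever below -0.55 rad), for 0.2 s.
2. the lever stays at centre off for two seconds, isolator off (value of joint changeover_lever between -0.15 and 0.15 rad and value of joint isolator_handle above 1.4 rad), for 2 s.
3. the lever is fully over at orange, isolator still off (value of joint changeover_lever above 0.58 rad and value of joint isolator_handle above 1.4 rad), for 0.2 s.
At the end, for the whole second after the job is handed in: The changeover lever rests at orange (within 0.12 rad of its stop, above 0.58 rad), the isolator handle rests at on (below 0.15 rad), and grinder, can, coupon plate and brush are within 30 mm of where they were (value of joint changeover_lever above 0.58 rad and value of joint isolator_handle below 0.15 rad and velocity of joint changeover_lever between -0.1 and 0.1 rad/s and velocity of joint isolator_handle between -0.1 and 0.1 rad/s and distance of each of grinder, spray_can, coupons, wire_brush from where it was at the start of the episode below 0.03 m); the robot touches nothing.
It fails at once if the lever is away from blue and orange while the isolator is not off (switching under load) (value of joint isolator_handle below 1.3 rad and value of joint changeover_lever between -0.5 and 0.5 rad).
It fails at once if a bystander is moved by more than 30 mm (distance of any of grinder, spray_can, coupons, wire_brush from where it was at the start of the episode above 0.03 m).
It also fails if it takes over 67 s, if anything falls off the work surface, if the arm or the gripper's body presses on something with over 40 N, if the wrist force passes 120 N, or if a joint passes its speed limit or range.

## Working session

There is one attempt and no reset: what is moved stays moved. The work goes in short steps, Python scripts to look and compute and a shell command to move; the robot and the scene stay as the last step left them, time stands still between calls to the robot, and variables do not carry over. Pictures are saved under pics/ and viewed, at most 14 in all, crops included, and the job is handed in when it is done.

```bash
ls; mkdir -p pics
python3 - <<'E'
from plant import r
import cv2,numpy as np
o=r.observe();print(o['time_s'],o['tool_pos'],o['eef_rot'],o['finger_gap'])
for n in("top","scene"):
    cv2.imwrite(f"pics/{n}0.png",r.get_image(n)[:,:,::-1]);c=r.camera_info(n);print(n,c['fx'],c['fy'],c['cx'],c['cy'],[k for k in c]);print(np.round(c['cam_to_world'],3))
E
```

```text
nudge.py
pics
plant.py
0.0 [ 0.23733444 -0.52316633  0.23045685] [-3.06893530e+00 -6.63468455e-01  2.82264262e-04] 0.9983931690434139
top 429.5944256926407 429.5944256926407 254.34667365082788 196.48810544537938 ['fx', 'fy', 'cx', 'cy', 'cam_to_world']
[[ 0.023  0.988 -0.151  0.4  ]
 [-1.     0.025  0.014 -0.031]
 [ 0.018  0.151  0.988  1.444]
 [ 0.     0.     0.     1.   ]]
scene 349.9649380780732 349.9649380780732 261.05468232272983 190.10231849106904 ['fx', 'fy', 'cx', 'cy', 'cam_to_world']
[[-0.666 -0.388  0.637  1.438]
 [ 0.746 -0.356  0.563  0.681]
 [ 0.009  0.85   0.526  0.841]
 [ 0.     0.     0.     1.   ]]
```

View pics/top0.png

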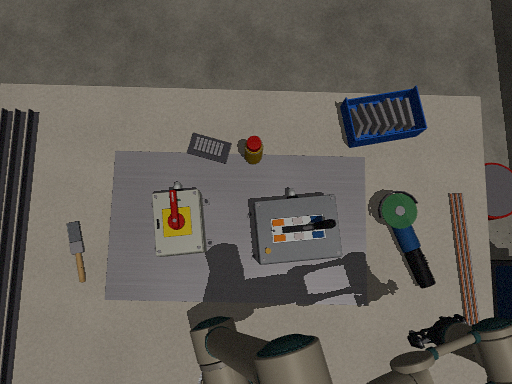

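View pics/scene0.png

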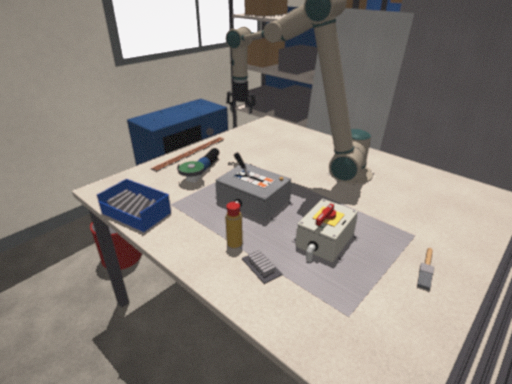

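Top view: isolator at about (177,221), red handle pointing up (+x). Changeover box at about (296,229), with orange at the left and the lever leaning right over blue. The can (254,150), coupons (210,148), grinder (400,215) and brush (77,245) are all clear of the boxes.

```bash
cat > h.py <<'E'
import numpy as np,cv2
from plant import r
from scipy.spatial.transform import Rotation as R
def cast(n,uv,z,c=None):
    c=c or r.camera_info(n);T=np.array(c['cam_to_world']);uv=np.atleast_2d(uv).astype(float)
    d=np.c_[(uv[:,0]-c['cx'])/c['fx'],-(uv[:,1]-c['cy'])/c['fy'],-np.ones(len(uv))]@T[:3,:3].T
    return T[:3,3]+d*((z-T[2,3])/d[:,2])[:,None]
def blobs(img,lo,hi,box=None,amin=8):
    m=cv2.inRange(cv2.cvtColor(img,cv2.COLOR_RGB2HSV),lo,hi)
    if box: k=np.zeros_like(m);x0,y0,x1,y1=box;k[y0:y1,x0:x1]=255;m&=k
    n,l,s,c=cv2.connectedComponentsWithStats(m)
    return [(np.argwhere(l==i)[:,::-1],s[i,4],c[i]) for i in range(1,n) if s[i,4]>=amin]
E
cat > m.py <<'E'
from h import *
img=cv2.imread('pics/top0.png')[:,:,::-1].copy()
def show(name,bl,z):
    for p,a,c in bl:
        w=cast('top',p,z)[:,:2];rc=cv2.minAreaRect(w.astype(np.float32)*1000)
        print(name,a,c.round(1),'mean',w.mean(0).round(4),'rect',np.round(rc[0],1),np.round(rc[1],1),round(rc[2],1))
I=(145,170,215,265);C=(240,180,350,275)
show('yellow',blobs(img,(22,120,80),(35,255,255),I),.111)
red=blobs(img,(0,150,60),(8,255,255),I)+blobs(img,(172,150,60),(180,255,255),I)
show('red',red,.151)
show('green',blobs(img,(40,80,40),(85,255,255),I,3),.105)
show('orange',blobs(img,(5,120,120),(20,255,255),C),.112)
show('blue',blobs(img,(95,100,60),(125,255,255),C,4),.112)
show('white',blobs(img,(0,0,190),(180,45,255),C),.112)
show('blacklever',blobs(img,(0,0,0),(180,255,45),(265,212,345,242)),.19)
show('isobox',blobs(img,(15,0,140),(50,60,255),I,200),.105)
E
python3 m.py
python3 - <<'E'
import cv2
i=cv2.imread('pics/top0.png')[175:275,140:350];cv2.imwrite('pics/crop.png',cv2.resize(i,(798,380),interpolation=cv2.INTER_CUBIC))
E
```

```text
yellow 519 [177.  222.4] mean [0.5165 0.1872] rect [519.8 189. ] [87.2 87.5] 7.3
red 261 [174.7 213.2] mean [0.541 0.189] rect [551.9 195.6] [119.5  44.6] 19.0
red 10 [175.5 210.2] mean [0.5499 0.1871] rect [549.7 188.4] [19.3  7.3] 16.7
red 9 [168.9 222.7] mean [0.5117 0.205 ] rect [510.6 204.6] [18.1  6. ] 3.0
green 4 [178.5 199.5] mean [0.5892 0.1871] rect [589.2 187.1] [3.2 3.1] 2.8
orange 73 [277.7 222.1] mean [ 0.5251 -0.1252] rect [ 524.9 -125.3] [19.4 35.4] 9.5
orange 75 [279.3 237.6] mean [ 0.477  -0.1308] rect [ 477.4 -131.1] [19.1 35.7] 7.7
orange 23 [268.  250.3] mean [ 0.4374 -0.0964] rect [436.7 -96.5] [15.3 12.3] 1.1
blue 18 [312.7 217.1] mean [ 0.5434 -0.2343] rect [ 542.2 -235.3] [ 9.4 18.9] 1.4
blue 72 [317.6 234. ] mean [ 0.491  -0.2496] rect [ 491.1 -249.4] [18.6 34.3] 1.4
blacklever 382 [311.5 225.1] mean [ 0.5114 -0.219 ] rect [ 516.  -209.5] [ 38.4 157.4] 7.4
isobox 764 [184.5 238.2] mean [0.4686 0.1624] rect [498.1 186.3] [146.6 139.1] 7.5
```

View pics/crop.png

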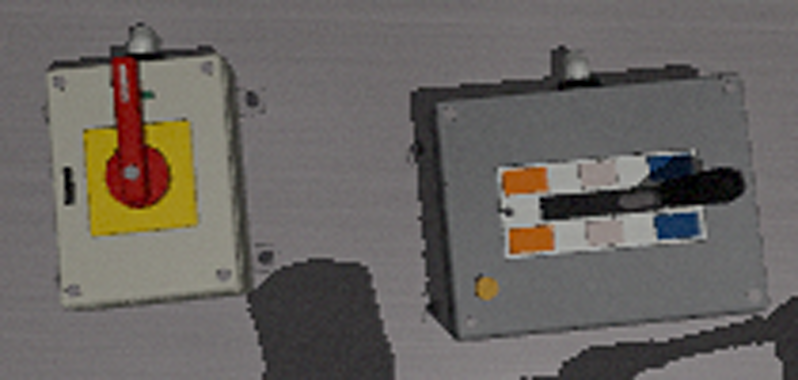

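Isolator centre is about (0.520, 0.189) with yaw about 0.127. The 87 mm plate matches the given 88 mm. Changeover centre is about (0.508, -0.188) with yaw about 0.118, and orange to blue measures 119 mm against 120 mm. The handle points toward +x, slightly counterclockwise of green.

```bash
cat >> h.py <<'E'
ISO=np.array([.5198,.189]);IY=.127;CH=np.array([.508,-.1878]);CY=.118
def to(x,y,z,yaw,vert=True):
    o=r.observe();M=R.from_rotvec(o['eef_rot']);p=o['tool_pos'];X=M.as_matrix()[:,0]
    d=M.inv().apply(np.array([x,y,z])-p);t=-((yaw-np.arctan2(X[1],X[0])+np.pi)%(2*np.pi)-np.pi)
    print('delta',d.round(4),'turn',round(t,3),'len',round(np.linalg.norm(d),3));return d,t
E
python3 - <<'E'
from h import *
img=cv2.imread('pics/top0.png')[:,:,::-1].copy()
p=np.vstack([b[0] for b in blobs(img,(0,150,60),(8,255,255),(145,170,215,265))])
for row in range(190,212,3):
    q=p[p[:,1]==row];a=cast('top',[[q[:,0].min(),row],[q[:,0].max(),row]],.151)[:,:2];print(row,a.round(4).tolist(),[round(float(np.arctan2(*(v-ISO)[::-1])),3) for v in a])
th=float(np.arctan2(*(cast('top',[[172.6,196.6]],.151)[0,:2]-ISO)[::-1]));print('handle world',th)
g=ISO+.07*np.array([np.cos(th),np.sin(th)]);print(g);to(*g,.33,th)
o=r.observe();print(R.from_rotvec(o['eef_rot']).as_matrix().round(3))
E
```

```text
190 [[0.6112, 0.2068], [0.6115, 0.1947]] [0.193, 0.062]
193 [[0.602, 0.2064], [0.6023, 0.1943]] [0.208, 0.064]
196 [[0.5928, 0.2059], [0.5932, 0.1908]] [0.227, 0.024]
199 [[0.5836, 0.2054], [0.584, 0.1903]] [0.252, 0.02]
202 [[0.5744, 0.2049], [0.5748, 0.1898]] [0.284, 0.015]
205 [[0.5653, 0.2044], [0.5657, 0.1894]] [0.327, 0.008]
208 [[0.5563, 0.1979], [0.5566, 0.1859]] [0.24, -0.084]
211 [[0.5471, 0.2005], [0.5474, 0.1884]] [0.398, -0.02]
handle world 0.12442328869918981
[0.58925886 0.19768718]
delta [ 0.6183 -0.5113 -0.0985] turn 0.301 len 0.808
[[ 0.911  0.413 -0.001]
 [ 0.413 -0.911  0.002]
 [ 0.    -0.002 -1.   ]]
```

The rows are not in the units I measure in: turns go in shares of pi rad. I convert before sending: 0.3 rad is 0.0955.

```bash
python3 nudge.py '[[1, 0, 0, -0.1, 0], [1, 0, 0, -0.1, 0], [1, 0, 0, -0.1, 0], [1, 0.618, -0.511, -0.1, 0.0955], [1, 0.618, -0.511, -0.1, 0.0955], [1, 0.618, -0.511, -0.1, 0.0955], [1, 0.618, -0.511, -0.1, 0.0955], [1, 0.618, -0.511, -0.1, 0.0955]]'; python3 -c "
from h import *
to(.590,.197,.33,.115)"
```

```text
time_s: 0.77
tool_pos: [0.3291, -0.3345, 0.3309]
eef_rot: [-3.135, -0.196, 0.0]
wrist_force: [0.6, 0.2, 0.9]
finger_gap: 1.004
finger_force: 0.0
delta [ 0.325  -0.495   0.0012] turn 0.01 len 0.592
```

Converted, 0.01 rad is 0.0032.

```bash
M='1'; python3 nudge.py '[[1, 0.325, -0.495, 0, 0.0032], [1, 0.325, -0.495, 0, 0.0032], [1, 0.325, -0.495, 0, 0.0032], [1, 0.325, -0.495, 0, 0.0032], [1, 0.325, -0.495, 0, 0.0032], [1, 0.325, -0.495, 0, 0.0032], [1, 0.325, -0.495, 0, 0.0032], [1, 0.325, -0.495, 0, 0.0032]]'; python3 -c "
from h import *
to(.590,.197,.33,.115)"
```

```text
time_s: 1.43
tool_pos: [0.4756, -0.0349, 0.3311]
eef_rot: [3.136, 0.182, -0.0]
wrist_force: [0.5, 0.1, 0.9]
finger_gap: 0.999
finger_force: 0.0
delta [ 0.1405 -0.2171  0.001 ] turn 0.001 len 0.259
```

```bash
python3 nudge.py '[[1, 0.14, -0.217, 0, 0], [1, 0.14, -0.217, 0, 0], [1, 0.14, -0.217, 0, 0], [1, 0.14, -0.217, 0, 0], [1, 0.14, -0.217, 0, 0], [1, 0.14, -0.217, 0, 0], [1, 0.14, -0.217, 0, 0], [1, 0.14, -0.217, 0, 0]]'
python3 - <<'E'
from h import *
to(.590,.197,.125,.115)
c=r.camera_info('wrist');im=r.get_image('wrist');cv2.imwrite('pics/w1.png',im[:,:,::-1]);print(c)
E
```

```text
time_s: 2.1
tool_pos: [0.59, 0.1974, 0.3295]
eef_rot: [-3.136, -0.188, 0.003]
wrist_force: [0.1, 0.1, 0.4]
finger_gap: 0.994
finger_force: 0.0
delta [0.0004 0.0004 0.2045] turn 0.005 len 0.204
{'fx': 297.3186396354542, 'fy': 297.3186396354542, 'cx': 257.1480881547764, 'cy': 188.08955629802358, 'cam_to_world': array([[ 1.18048912e-01,  9.58939942e-01,  2.57873305e-01,
         6.54933686e-01],
       [-9.93007388e-01,  1.14230078e-01,  2.97962480e-02,
         2.04829624e-01],
       [-8.84075438e-04, -2.59587512e-01,  9.65719184e-01,
         4.72249902e-01],
       [ 0.00000000e+00,  0.00000000e+00,  0.00000000e+00,
         1.00000000e+00]])}
```

View pics/w1.png

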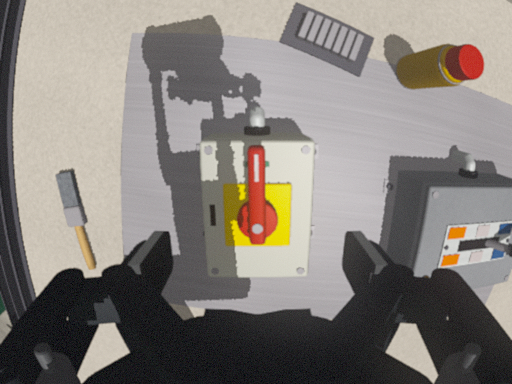

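Wrist view: the red handle runs straight along image column 257, centred and aligned between the fingers, and the lid around it is clear. I'll descend and grip.

```bash
python3 nudge.py '[[1, 0, 0, 0.1, 0], [1, 0, 0, 0.17, 0], [1, 0, 0, 0.207, 0], [1, 0, 0, 0.207, 0], [1, 0, 0, 0.207, 0], [1, 0, 0, 0.207, 0], [0.6, 0, 0, 0.207, 0], [0.5, 0, 0, 0.207, 0]]' 25; python3 nudge.py '[[0, 0, 0, 0, 0], [0, 0, 0, 0, 0], [0, 0, 0, 0, 0], [0, 0, 0, 0, 0], [0, 0, 0, 0, 0], [0, 0, 0, 0, 0], [0, 0, 0, 0, 0], [0, 0, 0, 0, 0]]' 25
python3 - <<'E'
from h import *
o=r.observe();p=o['tool_pos'];X=R.from_rotvec(o['eef_rot']).as_matrix()[:,0];y0=np.arctan2(X[1],X[0])
rad=p[:2]-ISO;print(p,y0,rad,np.hypot(*rad),np.arctan2(rad[1],rad[0]))
# arc rows in tool axes; tool y = right of x (mirror)
L=np.hypot(*rad)
for a in np.arange(.1,1.75,.1): print(round(a,2),round(L*(np.cos(a)-1),3),round(-L*np.sin(a),3))
E
```

```text
time_s: 2.82
tool_pos: [0.5909, 0.1939, 0.1269]
eef_rot: [-3.136, -0.18, -0.006]
wrist_force: [0.2, 0.0, 0.0]
finger_gap: 0.743
finger_force: 0.0
time_s: 3.48
tool_pos: [0.5906, 0.1979, 0.1272]
eef_rot: [-3.131, -0.182, -0.008]
wrist_force: [-1.2, 6.7, 5.6]
finger_gap: 0.224
finger_force: 30.1
[0.59061786 0.19792453 0.12718952] 0.11627004088841827 [0.07081786 0.00892453] 0.0713779877249701 0.12536001171147165
0.1 -0.0 -0.007
0.2 -0.001 -0.014
0.3 -0.003 -0.021
0.4 -0.006 -0.028
0.5 -0.009 -0.034
0.6 -0.012 -0.04
0.7 -0.017 -0.046
0.8 -0.022 -0.051
0.9 -0.027 -0.056
1.0 -0.033 -0.06
1.1 -0.039 -0.064
1.2 -0.046 -0.067
1.3 -0.052 -0.069
1.4 -0.059 -0.07
1.5 -0.066 -0.071
1.6 -0.073 -0.071
1.7 -0.081 -0.071
```

Converted, -0.8 rad is -0.2546.

```bash
python3 nudge.py '[[0, 0, -0.007, 0, -0.0318], [0, -0.001, -0.014, 0, -0.0637], [0, -0.003, -0.021, 0, -0.0955], [0, -0.006, -0.028, 0, -0.1273], [0, -0.009, -0.034, 0, -0.1592], [0, -0.012, -0.04, 0, -0.191], [0, -0.017, -0.046, 0, -0.2228], [0, -0.022, -0.051, 0, -0.2546]]'
cat > s.py <<'E'
from h import *
o=r.observe();p=o['tool_pos'];X=R.from_rotvec(o['eef_rot']).as_matrix()[:,0];rad=p[:2]-ISO
print('yaw rel iso',np.arctan2(X[1],X[0])-IY,'pos ang',np.arctan2(rad[1],rad[0])-IY,'L',np.hypot(*rad),'q6',o['joint_pos'][5],o['torque'])
E
python3 s.py
```

```text
time_s: 4.15
tool_pos: [0.5642, 0.2448, 0.1273]
eef_rot: [-2.815, -1.393, -0.013]
wrist_force: [2.1, 2.5, 5.1]
finger_gap: 0.231
finger_force: 31.1
yaw rel iso 0.7917954898106174 pos ang 0.7715460730905692 L 0.07133355994004502 q6 0.946401371779622 [ 0.46090208 -0.00672591 -0.61346908]
```

Converted, -0.78 rad is -0.2483.

```bash
python3 nudge.py '[[0, 0, -0.007, 0, -0.0318], [0, -0.001, -0.014, 0, -0.0637], [0, -0.003, -0.021, 0, -0.0955], [0, -0.006, -0.028, 0, -0.1273], [0, -0.009, -0.034, 0, -0.1592], [0, -0.012, -0.04, 0, -0.191], [0, -0.017, -0.046, 0, -0.2228], [0, -0.022, -0.051, 0, -0.2483]]';python3 nudge.py '[[0, 0, 0, 0, 0], [0, 0, 0, 0, 0], [0, 0, 0, 0, 0]]'; python3 s.py
```

```text
time_s: 4.82
tool_pos: [0.5119, 0.2591, 0.1273]
eef_rot: [2.071, 2.357, 0.018]
wrist_force: [8.3, 4.4, -0.6]
finger_gap: 0.23
finger_force: 29.9
time_s: 5.07
tool_pos: [0.512, 0.2592, 0.1272]
eef_rot: [2.075, 2.353, 0.017]
wrist_force: [5.0, 4.9, 2.5]
finger_gap: 0.229
finger_force: 29.8
yaw rel iso 1.5691305487527683 pos ang 1.554443001857292 L 0.07058706193102286 q6 0.2197854511444499 [ 0.69110822 -0.1961716   0.22933855]
```

```bash
python3 nudge.py '[[0.7, 0, 0, 0, 0], [0.7, 0, 0, 0, 0], [0.7, 0, 0, 0, 0], [0.7, 0, 0, 0, 0], [0.7, 0, 0, -0.1, 0], [0.7, 0, 0, -0.2, 0], [0.7, 0, 0, -0.2, 0], [0.7, 0, 0, -0.2, 0]]'
python3 - <<'E'
from h import *
cv2.imwrite('pics/top1.png',r.get_image('top')[:,:,::-1])
u=np.array([-np.sin(CY),np.cos(CY)]);g=CH-.15*u;print(g);to(*g,.33,CY)
E
```

```text
time_s: 5.73
tool_pos: [0.5071, 0.256, 0.2925]
eef_rot: [-2.078, -2.355, 0.002]
wrist_force: [0.7, -0.1, 0.6]
finger_gap: 0.703
finger_force: 0.0
[ 0.52565895 -0.33675691]
delta [-0.5914 -0.0593 -0.0308] turn 1.578 len 0.595
```

Converted, 1.57 rad is 0.4997.

```bash
python3 nudge.py '[[0, -0.03, 0, -0.04, 0.0318], [0, -0.59, -0.06, -0.04, 0.4997], [0, -0.59, -0.06, -0.04, 0.4997], [0, -0.59, -0.06, -0.04, 0.4997], [0, -0.59, -0.06, -0.04, 0.4997], [0, -0.59, -0.06, -0.04, 0.4997], [0, -0.59, -0.06, -0.04, 0.4997], [0, -0.59, -0.06, -0.04, 0.4997]]'
python3 - <<'E'
from h import *
u=np.array([-np.sin(CY),np.cos(CY)]);g=CH-.15*u;print(g);to(*g,.33,CY)
E
```

```text
time_s: 6.45
tool_pos: [0.5158, -0.0619, 0.3275]
eef_rot: [-2.943, -1.099, 0.0]
wrist_force: [1.0, -0.7, 1.0]
finger_gap: -0.002
finger_force: 0.0
[ 0.52565895 -0.33675691]
delta [-0.1727  0.2141 -0.0025] turn 0.597 len 0.275
```

Converted, 0.6 rad is 0.191.

```bash
python3 nudge.py '[[0, -0.173, 0.214, 0, 0.191], [0, -0.173, 0.214, 0, 0.191], [0, -0.173, 0.214, 0, 0.191], [0, -0.173, 0.214, 0, 0.191], [0, -0.173, 0.214, 0, 0.191], [0, -0.173, 0.214, 0, 0.191], [0, -0.173, 0.214, 0, 0.191], [0, -0.173, 0.214, 0, 0.191]]'
python3 - <<'E'
from h import *
u=np.array([-np.sin(CY),np.cos(CY)]);g=CH-.15*u;to(*g,.175,CY)
cv2.imwrite('pics/t2.png',cv2.resize(r.get_image('top')[165:285,130:420,::-1],(798,330)))
cv2.imwrite('pics/w2.png',r.get_image('wrist')[:,:,::-1])
E
```

```text
time_s: 7.12
tool_pos: [0.5271, -0.3409, 0.3257]
eef_rot: [3.134, 0.181, -0.003]
wrist_force: [-0.2, -0.3, -0.5]
finger_gap: -0.0
finger_force: 0.0
delta [-0.0006 -0.0046  0.1507] turn -0.003 len 0.151
```

View pics/t2.png

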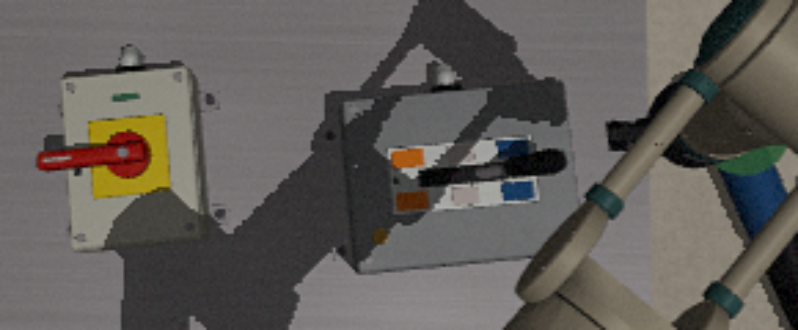

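View pics/w2.png

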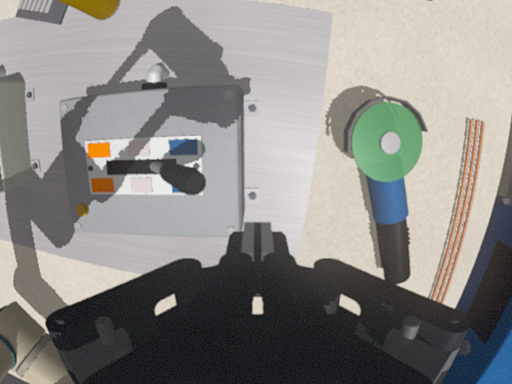

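Top view: the handle now points along box +y over the black mark (off). The wrist view shows the shut fingers to the right of the lever, with the grinder well clear. I'll lower, then push.

```bash
python3 nudge.py '[[0, 0, -0.004, 0.08, 0], [0, 0, -0.004, 0.15, 0], [0, 0, -0.004, 0.15, 0], [0, 0, -0.004, 0.15, 0], [0, 0, -0.004, 0.15, 0]]'; python3 nudge.py '[[0, 0, -0.02, 0, 0], [0, 0, -0.04, 0, 0], [0, 0, -0.055, 0, 0], [0, 0, -0.07, 0, 0], [0, 0, -0.085, 0, 0], [0, 0, -0.1, 0, 0], [0, 0, -0.11, 0, 0], [0, 0, -0.11, 0, 0]]'
cat > c.py <<'E'
from h import *
import sys
o=r.observe();p=o['tool_pos'];u=np.array([-np.sin(CY),np.cos(CY)]);v=np.array([np.cos(CY),np.sin(CY)])
print('box x,y of TCP',(p[:2]-CH)@v,(p[:2]-CH)@u,p[2])
i=r.get_image('top')
# black grip pixels -> intersect rays with lever plane (box x=0)
c=r.camera_info('top');T=np.array(c['cam_to_world'])
def plane(uv):
    d=T[:3,:3]@np.array([(uv[0]-c['cx'])/c['fx'],-(uv[1]-c['cy'])/c['fy'],-1]);s=(CH-T[:2,3])@v/(d[:2]@v);return T[:3,3]+s*d
cv2.imwrite(f'pics/{sys.argv[1]}.png',cv2.resize(i[190:270,240:380,::-1],(700,400)))
s=r.get_image('scene');cv2.imwrite(f'pics/{sys.argv[1]}s.png',cv2.resize(s[130:220,190:310,::-1],(600,450)))
E
python3 c.py a1
```

```text
time_s: 7.63
tool_pos: [0.5238, -0.3262, 0.1716]
eef_rot: [-3.126, -0.192, 0.015]
wrist_force: [-0.9, 0.1, -0.7]
finger_gap: -0.002
finger_force: 0.0
time_s: 8.3
tool_pos: [0.5201, -0.2309, 0.1938]
eef_rot: [3.106, 0.194, 0.031]
wrist_force: [-8.6, -12.4, 47.5]
finger_gap: -0.003
finger_force: 23.0
box x,y of TCP 0.0069105771341741494 -0.04426450029189351 0.19381295986582706
```

Run:
```python
import cv2,numpy as np
a=cv2.imread('pics/a1.png');b=cv2.resize(cv2.imread('pics/a1s.png'),(533,400))
a=cv2.resize(a,(260*2,300));b=cv2.resize(b,(280,300))
cv2.imwrite('pics/a1j.png',np.vstack([cv2.resize(a,(500,285)),cv2.resize(b,(500,315))]))
```

```text
(no output)
```

View pics/a1j.png

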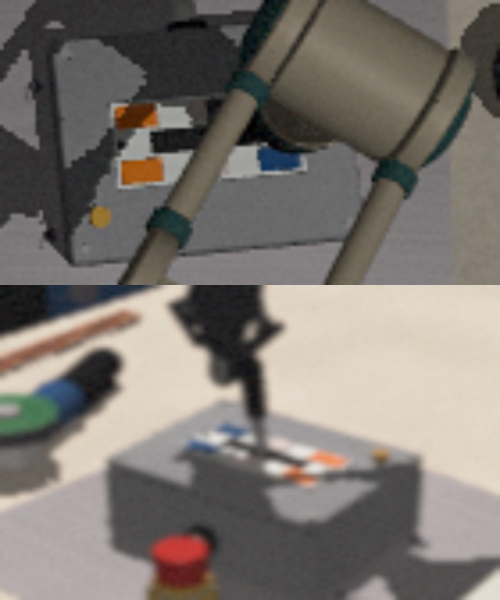

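The finger is clearly riding up on the lever top: Fz is 47 N and the tool sits 20 mm above its command. I'll back off, raise, and measure.

```bash
python3 nudge.py '[[0, 0, 0.01, 0, 0], [0, 0, 0.025, 0, 0], [0, 0, 0.025, -0.02, 0], [0, 0, 0.025, -0.03, 0], [0, 0, 0.025, -0.03, 0], [0, 0, 0.025, -0.03, 0]]'; python3 c.py a2
python3 - <<'E'
import cv2
from h import *
c=r.camera_info('wrist');print(c['cam_to_world'].round(4).tolist())
cv2.imwrite('pics/w3.png',r.get_image('wrist')[:,:,::-1])
E
```

```text
time_s: 8.9
tool_pos: [0.5187, -0.2478, 0.2101]
eef_rot: [3.13, 0.191, 0.008]
wrist_force: [1.8, -6.0, 3.3]
finger_gap: 0.0
finger_force: 2.7
box x,y of TCP 0.003578327885021369 -0.06083704170971318 0.21006899715309457
[[0.12, 0.9601, 0.2525, 0.5825], [-0.9928, 0.115, 0.0345, -0.2396], [0.004, -0.2548, 0.967, 0.3518], [0.0, 0.0, 0.0, 1.0]]
```

View pics/w3.png

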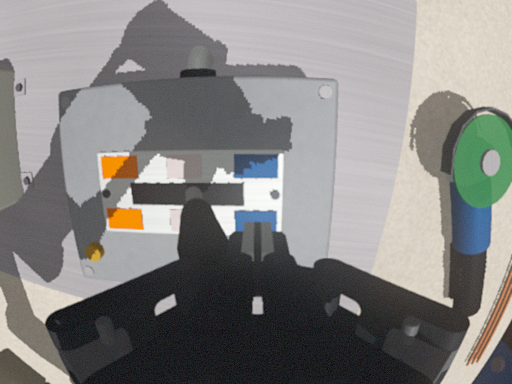

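The wrist view shows the rod coming out of the slot at about (193,190), near the centre. The grip leans right to about (203,235), next to the fingers, so the lever is at roughly -0.3. I'll push gently at this height.

```bash
cat > w.py <<'E'
from h import *
import sys
c=r.camera_info('wrist');o=r.observe();im=r.get_image('wrist');cv2.imwrite(f'pics/{sys.argv[1]}.png',im[:,:,::-1])
T=np.array(c['cam_to_world']);u=np.array([-np.sin(CY),np.cos(CY)]);v=np.array([np.cos(CY),np.sin(CY)])
print('TCP box xyz',((o['tool_pos'][:2]-CH)@v).round(4),((o['tool_pos'][:2]-CH)@u).round(4),o['tool_pos'][2].round(4))
def ang(px,py):
    a,b=px-c['cx'],py-c['cy'];q=np.hypot(a,b);t=q/c['fx'];d=T[:3,:3]@np.array([np.sin(t)*a/q,-np.sin(t)*b/q,-np.cos(t)])
    s=(CH-T[:2,3])@v/(d[:2]@v);P=T[:3,3]+s*d;y=(P[:2]-CH)@u;return np.arctan2(y,P[2]-.085),np.hypot(y,P[2]-.085)
g=cv2.cvtColor(im,cv2.COLOR_RGB2GRAY)
for row in range(196,262,6):
    x=np.where(g[row]<45)[0];runs=np.split(x,np.where(np.diff(x)>1)[0]+1)
    print(row,[(int(k[0]),int(k[-1]),*np.round(ang((k[0]+k[-1])/2,row),3)) for k in runs if len(k)>5])
E
python3 nudge.py '[[0, 0, -0.008, 0, 0], [0, 0, -0.015, 0, 0], [0, 0, -0.022, 0, 0], [0, 0, -0.026, 0, 0], [0, 0, -0.026, 0, 0], [0, 0, -0.026, 0, 0]]'; python3 w.py w4
```

```text
time_s: 9.55
tool_pos: [0.5146, -0.2209, 0.2079]
eef_rot: [3.134, 0.191, 0.002]
wrist_force: [2.1, -3.8, 3.9]
finger_gap: 0.001
finger_force: 2.2
TCP box xyz 0.0026 -0.0337 0.2079
196 []
202 []
208 []
214 []
220 []
226 []
232 []
238 []
244 []
250 []
256 [(190, 195, np.float64(-0.018), np.float64(0.14)), (216, 223, np.float64(-0.112), np.float64(0.14))]
```

View pics/w4.png

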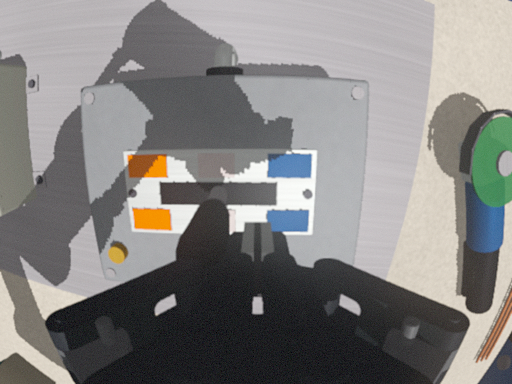

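At row 240 the grip spans columns 178–230, so the lever is at about -0.07 rad, which agrees with the finger contact position. I'll nudge it 6 mm further and wait there.

```bash
python3 nudge.py '[[0, 0, -0.003, 0, 0], [0, 0, -0.006, 0, 0], [0, 0, -0.006, 0, 0], [0, 0, -0.006, 0, 0], [0, 0, -0.006, 0, 0], [0, 0, -0.006, 0, 0], [0, 0, -0.006, 0, 0], [0, 0, -0.006, 0, 0]]'; python3 w.py w5|tail -2
for i in 1 2 3 4; do python3 nudge.py '[[0, 0, 0, 0, 0], [0, 0, 0, 0, 0], [0, 0, 0, 0, 0], [0, 0, 0, 0, 0], [0, 0, 0, 0, 0], [0, 0, 0, 0, 0], [0, 0, 0, 0, 0], [0, 0, 0, 0, 0]]' | tail -6;done; python3 w.py w6
```

```text
time_s: 10.27
tool_pos: [0.5134, -0.215, 0.2076]
eef_rot: [3.136, 0.189, 0.0]
wrist_force: [3.2, -4.8, 2.4]
finger_gap: -0.002
finger_force: 2.2
250 [(209, 216, np.float64(-0.041), np.float64(0.133))]
256 [(185, 191, np.float64(0.039), np.float64(0.141)), (199, 210, np.float64(-0.018), np.float64(0.14)), (215, 225, np.float64(-0.071), np.float64(0.14)), (230, 238, np.float64(-0.119), np.float64(0.14))]
time_s: 10.98
tool_pos: [0.5134, -0.2149, 0.2076]
eef_rot: [3.136, 0.19, 0.0]
wrist_force: [2.9, -4.4, 0.9]
finger_gap: 0.0
finger_force: 2.3
time_s: 11.65
tool_pos: [0.5134, -0.2149, 0.2076]
eef_rot: [3.136, 0.19, 0.0]
wrist_force: [2.7, -3.9, 1.4]
finger_gap: -0.002
finger_force: 2.3
time_s: 12.32
tool_pos: [0.5134, -0.2149, 0.2076]
eef_rot: [3.136, 0.19, 0.0]
wrist_force: [3.1, -4.2, 0.5]
finger_gap: -0.003
finger_force: 2.3
time_s: 12.98
tool_pos: [0.5134, -0.2149, 0.2076]
eef_rot: [3.136, 0.19, 0.0]
wrist_force: [2.5, -4.0, 0.9]
finger_gap: 0.002
finger_force: 2.3
TCP box xyz 0.0021 -0.0276 0.2076
196 []
202 []
208 []
214 []
220 []
226 []
232 []
238 []
244 []
250 [(209, 214, np.float64(-0.037), np.float64(0.134))]
256 [(176, 183, np.float64(0.069), np.float64(0.141)), (196, 212, np.float64(-0.016), np.float64(0.14)), (214, 222, np.float64(-0.064), np.float64(0.14)), (232, 237, np.float64(-0.121), np.float64(0.14))]
```

View pics/w6.png

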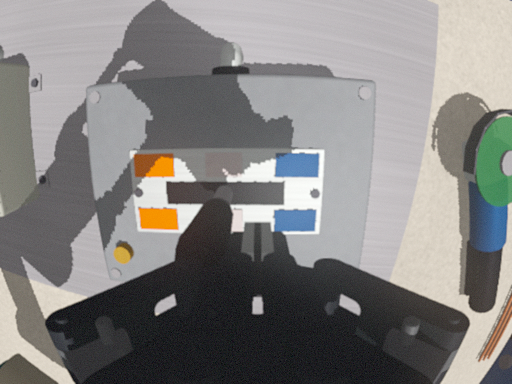

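The lever stands upright: it spans about 177–227 near row 250, in line with the white marks, and has been held more than 3 s. Now I'll push it over to orange along the falling arc.

```bash
python3 nudge.py '[[0, 0, -0.012, 0, 0], [0, 0, -0.025, 0.002, 0], [0, 0, -0.038, 0.006, 0], [0, 0, -0.05, 0.012, 0], [0, 0, -0.062, 0.018, 0], [0, 0, -0.07, 0.025, 0], [0, 0, -0.078, 0.031, 0], [0, 0, -0.078, 0.031, 0]]'; python3 w.py w7 | head -1
```

```text
time_s: 13.7
tool_pos: [0.5028, -0.1352, 0.1763]
eef_rot: [-3.133, -0.191, 0.003]
wrist_force: [1.7, -1.0, 1.1]
finger_gap: -0.002
finger_force: 0.4
TCP box xyz 0.001 0.0529 0.1763
```

```bash
python3 nudge.py '[[0, 0, -0.005, 0, 0], [0, 0, -0.01, 0, 0], [0, 0, -0.014, 0, 0], [0, 0, -0.014, 0, 0], [0, 0, -0.014, 0, 0]]'; python3 w.py w8 | head -1
```

```text
time_s: 14.17
tool_pos: [0.5027, -0.1318, 0.1777]
eef_rot: [3.119, 0.192, 0.0]
wrist_force: [-0.1, -20.2, 0.9]
finger_gap: 0.0
finger_force: 8.5
TCP box xyz 0.0014 0.0562 0.1777
```

View pics/w8.png

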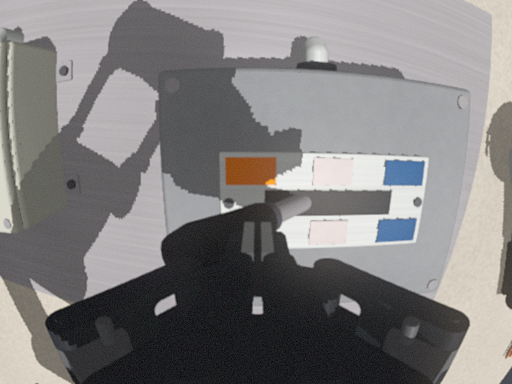

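The lever is leaning over orange against its stop: force 20 N, with the TCP at the predicted 55 mm. I'll retreat and return to the isolator.

```bash
python3 nudge.py '[[0, 0, 0.015, 0, 0], [0, 0, 0.03, 0, 0], [0, 0, 0.03, 0, 0], [0, 0, 0.03, -0.06, 0], [0, 0, 0.03, -0.13, 0], [0, 0, 0.03, -0.155, 0], [0, 0, 0.03, -0.155, 0], [0, 0, 0.03, -0.155, 0]]'; python3 -c "
from h import *
to(.512,.259,.33,IY+1.57)"
```

```text
time_s: 14.88
tool_pos: [0.508, -0.1534, 0.3384]
eef_rot: [3.132, 0.19, 0.016]
wrist_force: [-0.2, -0.5, 0.4]
finger_gap: -0.002
finger_force: 0.0
delta [ 0.0537 -0.409   0.0071] turn -1.576 len 0.413
```

Converted, -1.57 rad is -0.4997.

```bash
python3 nudge.py '[[0.8, 0.054, -0.409, 0, -0.4997], [0.8, 0.054, -0.409, 0, -0.4997], [0.8, 0.054, -0.409, 0, -0.4997], [0.8, 0.054, -0.409, 0, -0.4997], [0.8, 0.054, -0.409, 0, -0.4997], [0.8, 0.054, -0.409, 0, -0.4997], [0.8, 0.054, -0.409, 0, -0.4997], [0.8, 0.054, -0.409, 0, -0.4997]]'; python3 -c "
from h import *
to(.512,.259,.33,IY+1.57)"
```

```text
time_s: 15.55
tool_pos: [0.5075, 0.1825, 0.3306]
eef_rot: [-2.654, -1.677, 0.004]
wrist_force: [-0.0, 0.5, 0.0]
finger_gap: 0.798
finger_force: 0.0
delta [ 0.071  -0.0287  0.0006] turn -0.57 len 0.077
```

Converted, -0.57 rad is -0.1814.

```bash
python3 nudge.py '[[0.8, 0.071, -0.029, 0, -0.1814], [0.8, 0.071, -0.029, 0, -0.1814], [0.8, 0.071, -0.029, 0, -0.1814], [0.8, 0.071, -0.029, 0, -0.1814], [0.8, 0.071, -0.029, 0, -0.1814], [0.8, 0.071, -0.029, 0, -0.1814], [0.8, 0.071, -0.029, 0, -0.1814], [0.8, 0.071, -0.029, 0, -0.1814]]'
python3 - <<'E'
from h import *
to(.512,.259,.124,IY+1.57)
i=r.get_image('top');a=cv2.resize(i[170:280,130:350,::-1],(660,330));cv2.imwrite('pics/t4.png',a)
E
```

```text
time_s: 16.22
tool_pos: [0.5134, 0.2566, 0.3311]
eef_rot: [-2.085, -2.348, 0.002]
wrist_force: [0.4, -0.3, -0.2]
finger_gap: 0.798
finger_force: 0.0
delta [ 0.0026 -0.0008  0.2071] turn -0.008 len 0.207
```

View pics/t4.png

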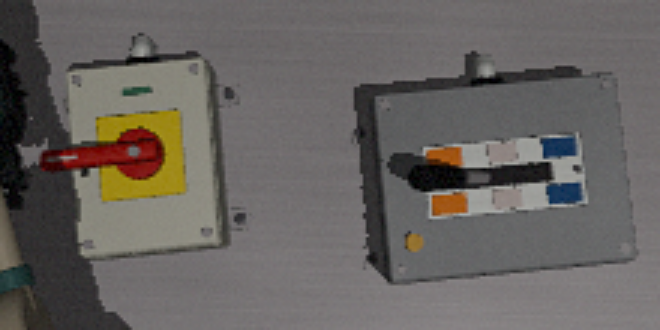

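Top view: the lever lies over orange, with its grip end at about (415,178). The handle is still at off, and the gripper is clear above it. I'll grip the handle.

```bash
python3 nudge.py '[[0.8, 0.002, 0, 0.1, 0], [0.8, 0.002, 0, 0.17, 0], [0.8, 0.002, 0, 0.207, 0], [0.8, 0.002, 0, 0.207, 0], [0.8, 0.002, 0, 0.207, 0], [0.5, 0.002, 0, 0.207, 0], [0.3, 0.002, 0, 0.207, 0], [0, 0.002, 0, 0.207, 0]]' 25; python3 nudge.py '[[0, 0, 0, 0, 0], [0, 0, 0, 0, 0], [0, 0, 0, 0, 0], [0, 0, 0, 0, 0], [0, 0, 0, 0, 0], [0, 0, 0, 0, 0]]' 25; python3 s.py
```

```text
time_s: 16.93
tool_pos: [0.5155, 0.259, 0.1268]
eef_rot: [2.084, 2.349, 0.005]
wrist_force: [0.7, -0.0, 0.3]
finger_gap: 0.381
finger_force: 0.0
time_s: 17.43
tool_pos: [0.514, 0.2592, 0.1277]
eef_rot: [2.085, 2.349, 0.005]
wrist_force: [-4.2, 0.2, 6.7]
finger_gap: 0.23
finger_force: 28.7
yaw rel iso 1.562539349148948 pos ang 1.5264842960648448 L 0.07046523923866323 q6 0.22631698819540544 [-0.08776153  0.87500175 -0.4434429 ]
```

Clockwise arc back: tool +y, positive turn.

Converted, 0.8 rad is 0.2546.

```bash
python3 nudge.py '[[0, 0, 0.007, 0, 0.0318], [0, -0.001, 0.014, 0, 0.0637], [0, -0.003, 0.021, 0, 0.0955], [0, -0.006, 0.028, 0, 0.1273], [0, -0.009, 0.034, 0, 0.1592], [0, -0.012, 0.04, 0, 0.191], [0, -0.017, 0.046, 0, 0.2228], [0, -0.022, 0.051, 0, 0.2546]]'; python3 s.py; python3 nudge.py '[[0, 0, 0.007, 0, 0.0318], [0, -0.001, 0.014, 0, 0.0637], [0, -0.003, 0.021, 0, 0.0955], [0, -0.006, 0.028, 0, 0.1273], [0, -0.009, 0.034, 0, 0.1592], [0, -0.012, 0.04, 0, 0.191], [0, -0.017, 0.046, 0, 0.2228], [0, -0.022, 0.051, 0, 0.2483]]';python3 nudge.py '[[0, 0, 0, 0, 0], [0, 0, 0, 0, 0], [0, 0, 0, 0, 0]]'; python3 s.py
```

```text
time_s: 18.1
tool_pos: [0.5654, 0.2435, 0.1277]
eef_rot: [-2.836, -1.346, 0.002]
wrist_force: [-8.3, 0.3, 8.6]
finger_gap: 0.232
finger_force: 24.6
yaw rel iso 0.7593322738136299 pos ang 0.7461789558849764 L 0.07105851830416146 q6 0.9760839561538577 [0.06018534 1.34666331 0.05877664]
time_s: 18.77
tool_pos: [0.5904, 0.1974, 0.1276]
eef_rot: [-3.129, -0.165, 0.004]
wrist_force: [-12.3, 23.9, 7.1]
finger_gap: 0.226
finger_force: 28.6
time_s: 19.02
tool_pos: [0.5903, 0.1977, 0.1277]
eef_rot: [-3.129, -0.174, 0.003]
wrist_force: [-9.2, 9.6, 7.5]
finger_gap: 0.23
finger_force: 26.4
yaw rel iso -0.015760317302381158 pos ang -0.0039656740096172954 L 0.07101745808698492 q6 1.6633682905673612 [1.32288446 1.52920468 0.33640259]
```

At the stop. I'll release, lift away and check.

```bash
python3 nudge.py '[[0.8, 0, 0, 0, 0], [0.8, 0, 0, 0, 0], [0.8, 0, 0, 0, 0], [0.8, 0, 0, 0, 0], [0.8, 0, 0, -0.1, 0], [0.8, 0, 0, -0.2, 0], [0.8, 0, 0, -0.25, 0], [0.8, 0, 0, -0.25, 0]]';python3 nudge.py '[[0.8, 0, 0, 0, 0], [0.8, 0, 0, 0, 0], [0.8, 0, 0, 0, 0], [0.8, 0, 0, 0, 0]]'
python3 - <<'E'
from h import *
i=r.get_image('wrist');t=r.get_image('top')
cv2.imwrite('pics/end.png',np.hstack([cv2.resize(i,(400,300)),cv2.resize(t,(400,300))])[:,:,::-1])
E
```

```text
time_s: 19.68
tool_pos: [0.593, 0.1931, 0.2933]
eef_rot: [3.136, 0.173, 0.001]
wrist_force: [0.6, -0.3, -0.5]
finger_gap: 0.8
finger_force: 0.0
time_s: 20.02
tool_pos: [0.5922, 0.1932, 0.2895]
eef_rot: [3.136, 0.173, -0.005]
wrist_force: [-0.6, -0.2, -0.4]
finger_gap: 0.801
finger_force: 0.0
```

View pics/end.png

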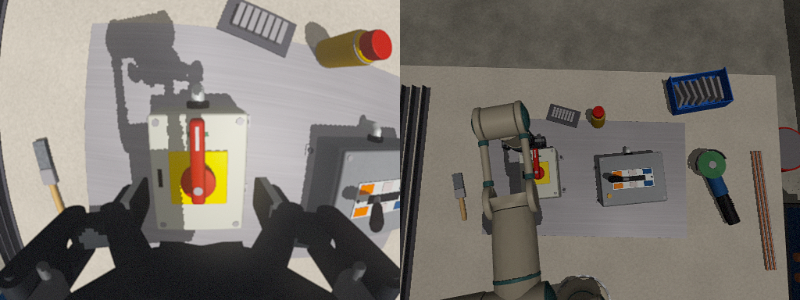

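The handle is at on (green), the lever is over orange, the bystanders haven't moved, and the gripper is clear of everything.

```bash
python3 -c "
from plant import r
print(r.job_done())"
```

```text
the job is handed in; nothing more can be done
None
```

I handed the job in at about 20 s: isolator turned off, lever held at centre-off for over 3 s, lever pushed to its orange stop, isolator turned back on; nothing else on the bench moved in the final pictures, and the verdict was not shown.

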